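# Close a swivel hub with its quick-thread cap

## Robot

A 7-joint arm with a two-finger parallel gripper is mounted at the origin on a cart in front of the work surface, level with it; the furniture and walls round the work are solid. World frame = base frame: x ahead of the robot, y to its left, z up, the work surface at z = 0. Lengths are in m, angles in rad, forces in N, time in s.
With the tool pointing down it reaches from about 0.425 to 0.8 m from the base axis. Payload 8.3 kg.
Tool frame: the origin (TCP) lies at the very end of the fingers, on their centre line; the grasp point (between the pads) lies 19 mm behind it; z points along the fingers, y is the line along which they close (so a half turn about z gives the same grasp; the last joint's range is limited). The gripper opens to 85 mm and grips with 20 to 120 N. Pads are 22 mm wide; open, the fingers measure 114 mm over their backs; the gripper's body (76 mm by 85 mm) begins 54 mm behind the grasp point. The pads swing forward as they close: fully open they stand 13 mm farther back than shut.
Start: joints at [1.125, 0.383, 0.016, 1.37, -0.006, 1.388, -0.046], TCP at [0.233, -0.58, 0.231] pointing down, gripper open.
Joint ranges: [-2.95, 2.95], [-0.25, 2.06], [-1.52, 1.56], [0.18, 2.33], [-1.44, 4.58], [0.02, 2.06], [-3.01, 3.01]. Speed limits (rad/s): [2.39, 2.39, 3.01, 3.01, 3.14, 3.14, 3.14].

## Interface

Orientations are given as a unit quaternion [x, y, z, w].
In Python, from cell import ctrl gives the robot as it stands. The module is installed in compiled form; this text tells all that it offers.
- The arm moves only by the shell command python3 -m inch 'ROWS'. ROWS is JSON, a list of rows, each a list of 3 entries, a list of its own where there are three numbers: the shift along the tool's x, y, z normalised to -1 to 1, where 1 is 0.4 m, then the turn, a rotation vector about the tool's x, y, z normalised to -1 to 1, where 1 is 2 pi rad, then the gripper's target within -1 to 1 (fully open at 1, half-way at 0, shut at -1). A call has 1 to 12 rows; each row is the pose to reach, as a shift and turn from the pose commanded when the call began, along the tool's axes at that moment, turning the shorter way round; what a row does not reach only later rows make up. A row lasts 1/10 s, in which the tool goes at most 50 mm and 8.59 degrees, less where a joint would pass 70% of its speed; a pose out of reach is approached as far as the arm can. A call with a number of a shift or a turn outside -1 to 1 is refused whole. A call with a gripper value outside its range is refused whole. The fingers move at their own pace and stop on an object; the grip force is fixed at half the most. Time passes only in rows, so rows that repeat a pose let the fingers close. It gives the time, the measured TCP pose, the force, the opening and the grip force at its end, in the units of the state.
- ctrl.sense(): the state, without advancing time (a new reading comes with each control period).
- ctrl.capture(name): name is "scene" or "top"; returns (picture, depth): 400x640x3 uint8, red, green, blue; 400x640 float32, m along the optical axis (not along the pixel's ray), 0 where there is no reading.
- ctrl.camera_params(name): a dict with "mtx" (3x3 intrinsics, pixels), "k1" (the pictures are not rectified: a ray, as slopes to the right and down, at radius r is drawn at 1 + k1 r^2 times it, then the intrinsics apply), "pose" (4x4, takes a point from camera to world coordinates). Camera axes: x right, y down, z forward; pixel columns grow to the right and rows downward; lengths in m; the calibration is good to about 2 mm. A picture is of the moment at which its call begins. camera_params takes no time and is no camera call.
- ctrl.hand_in(): hands the job in; it is judged then, once.
Trained networks look in the newest picture that a camera, given by its name, has taken for a name from the list of things; names that differ only in an ending like _2 or _b are one class to them, and where a whole thing is asked for, a point or a joint stands for the part that bears it (a point fixed in the world has none). Each returns a list of dicts, best first, with "p" (0 to 1); they miss things now and then, are a little off and sometimes report something else, mostly with a low value. They report only what shows in the picture. A call takes as long as a camera call.
- ctrl.spot_in(camera, thing): "position" ([x, y, z] in m, in world coordinates, good to about 4 mm: the middle of the surface that is visible of it).
- ctrl.trace(camera, thing): "region" (400x640 bool, what is visible of it).
- ctrl.landmark_of(camera, thing): "position" ([x, y, z] in m, in world coordinates, good to about 4 mm: a listed point, or the origin of a listed thing).
The state is a dict: "clock": time; "joints": joint angles; "joint_velocities": joint speeds; "tau": joint torques, N m; "ee_pos": TCP position; "ee_rot": TCP orientation; "ft_force": force on the tool from outside, world axes, zero at the start; "ft_torque": the same for the moment, N m; "grip_width": finger opening in m; "gripper_force": force on a finger pad.
Only numpy, scipy, OpenCV 4.12 (cv2) and the standard library are available. Lean on these libraries where they do the work, as an engineer would, in place of code of your own. Each camera call takes 0.05 s, during which the arm holds its last target. There are 200 camera calls.

## Task

Close up the swivel hub: lay the bronze thrust washer over the spindle onto its spring seat, then set the steel cap on the spindle, turn it backward (anticlockwise from above) until you feel it drop off the start of the thread (it may drop at once), and screw it forward until the washer is clamped down hard on the hub and the cap is just snug. Never force the cap against the thread, its stops or the spindle, and leave the other parts on the bench alone.

Things in the scene. Friction and masses are not known exactly. Their poses are not given: they have to be found in the camera images.
- hub: grey cast hub fixed on the bench. Origin: centre of its underside, z up the spindle. Base plate 100x100x12 mm with four bolt heads; round boss 68 mm across, rim 31 mm above the origin; in it a 54 mm round spring seat; from its middle stands a fixed 21 mm steel spindle whose upper part carries a quick thread
- seat (a joint): spring-loaded seat in the boss, m pressed down: 0 = stands 3.2 mm proud of the boss rim (34.2 mm above the hub's origin), 0.0032 = flush, washer hard on the rim. Spring 7.5 N at the top, 15.5 N when flush
- thread (a point): on the spindle's axis at its chamfered top end, 61 mm above the hub's origin, z up. Right-handed three-start thread, lead 21 mm a turn: three ridges 120 degrees apart, 29.8 mm across crests, 4 mm thick, each 82 degrees long and falling clockwise, with open 36 degree gaps between. Where the ridges start differs each time and is NOT in any yaw: feel or see it
- stops (a point): on the spindle's axis, 49.5 mm above the hub's origin: height of the stop keys. At its low end each ridge has an upright key, 14 mm tall, standing 4 mm above and 6 mm below it. A cap riding on the ridges is therefore blocked clockwise; backward (anticlockwise) it climbs up to 4 mm, within 95 degrees comes off the upper ends and drops 9 mm; past the gap it meets the next keys
- bronze_washer: flat bronze (yellowish) thrust washer, 60 mm across, 8 mm thick, 0.11 kg, lying flat. Origin: centre of its underside. The hole looks 35.6 mm wide but passes a round post of at most 32 mm
- cap: dark steel cap, 0.28 to 0.46 kg, standing mouth down. Origin: centre of its underside, z up. Round body 54 mm across, 30 mm high. Bored 33.2 mm wide, 24 mm deep; inside, three 4.8 mm pins point inward at its own +x and every 120 degrees, axes 8.5 mm above the underside, 23.4 mm free between them. More than 90 N between cap and spindle harms the thread
- hexagon (a point): centre of the hexagon on the cap, 42 mm above the cap's underside: 34 mm across flats, 24 mm high (top 54 mm above the underside), flats facing the cap's own +x and every 60 degrees from there. Grip it across two flats
- pins (a point): centre between the cap's three pins, 8.5 mm above its underside. Above the hub's origin the underside stands 47 to 52 mm while the pins ride on the ridges, 42 mm when they have dropped and the cap rests on the washer, 39 mm screwed home. From the drop it turns 65 to 90 degrees forward, pressing the seat down, then comes up against the stop keys; it stays put by friction when let go
- grey_washer: a larger dark grey washer, 68 mm across, 9 mm thick, a bystander to be left alone. Origin: centre of its underside

How it is judged:
By the outcome, as a careful person would: the job done as asked, in the order asked, and still so for the second after the job is handed in, with the robot touching nothing.
It also fails if it takes over 72 s, if anything falls off the work surface, if the arm or the gripper's body presses on something with over 40 N, if the wrist force passes 120 N, or if a joint passes its speed limit or range.

## Working session

There is one attempt and no reset: what is moved stays moved. The work goes in short steps, Python scripts to look and compute and a shell command to move; the robot and the scene stay as the last step left them, time stands still between calls to the robot, and variables do not carry over. Pictures are saved under pics/ and viewed, at most 10 in all, crops included, and the job is handed in when it is done.

```bash
mkdir -p pics; cat > h.py <<'E'
import numpy as np, cv2
from cell import ctrl
from scipy.spatial.transform import Rotation as R
def cloud(n,d):
    p=ctrl.camera_params(n);K=np.array(p["mtx"]);T=np.array(p["pose"]);k=p["k1"]
    v,u=np.mgrid[0:400,0:640]
    xd=(u-K[0,2])/K[0,0];yd=(v-K[1,2])/K[1,1]
    x,y=xd.copy(),yd.copy()
    for _ in range(8):
        s=1+k*(x*x+y*y);x=xd/s;y=yd/s
    P=np.stack([x*d,y*d,d],-1)@T[:3,:3].T+T[:3,3]
    P[d<=0]=np.nan
    return P
def save(name,im): cv2.imwrite('pics/'+name,im[...,::-1])
E
python3 - <<'E'
from h import *
s=ctrl.sense();print({k:np.round(v,3) for k,v in s.items()})
ims=[]
for n in("scene","top"):
    im,d=ctrl.capture(n);ims.append(im);np.save(n+'.npy',d);cv2.imwrite(n+'.png',im[...,::-1])
    print(n,np.round(ctrl.camera_params(n)["pose"],3).tolist(),ctrl.camera_params(n)["mtx"][0][0])
    for t in("hub","bronze_washer","cap","grey_washer"):
        r=ctrl.landmark_of(n,t);print(t,[(np.round(q["position"],3).tolist(),round(q["p"],2)) for q in r[:2]])
save('a.png',cv2.resize(np.vstack(ims),(480,600)))
E
```

```text
{'clock': np.float64(0.0), 'joints': array([ 1.125,  0.384,  0.016,  1.371, -0.006,  1.388, -0.046]), 'joint_velocities': array([-0.001,  0.   ,  0.001, -0.001,  0.001, -0.   ,  0.001]), 'tau': array([-1.0000e-03, -6.2761e+01,  8.4400e-01, -3.7182e+01,  1.6000e-02,
        1.4000e-02, -0.0000e+00]), 'ee_pos': array([ 0.233, -0.579,  0.23 ]), 'ee_rot': array([ 0.982,  0.19 , -0.   , -0.001]), 'ft_force': array([-0.048,  0.267, -0.929]), 'ft_torque': array([ 0.004, -0.022, -0.008]), 'gripper_force': np.float64(0.0), 'grip_width': np.float64(0.086)}
scene [[0.848, -0.263, 0.459, 0.13], [-0.529, -0.433, 0.73, -0.487], [0.007, -0.862, -0.506, 0.538], [0.0, 0.0, 0.0, 1.0]] 389.50554920350163
hub [([0.564, -0.09, 0.001], 0.93), ([0.56, -0.092, 0.062], 0.67)]
bronze_washer [([0.536, 0.401, -0.0], 0.58)]
cap [([0.436, 0.243, 0.0], 0.68)]
grey_washer [([0.647, 0.263, -0.002], 0.55)]
top [[0.008, -0.983, 0.184, 0.384], [-1.0, -0.008, 0.0, 0.165], [0.001, -0.184, -0.983, 0.967], [0.0, 0.0, 0.0, 1.0]] 430.32594089266655
hub []
bronze_washer [([0.54, 0.406, 0.002], 0.82)]
cap [([0.433, 0.242, -0.001], 0.89), ([0.563, -0.088, -0.001], 0.68)]
grey_washer [([0.641, 0.262, -0.001], 0.56)]
```

View pics/a.png

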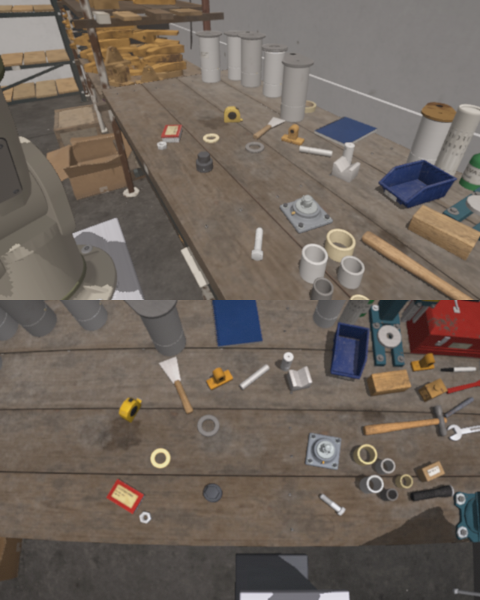

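The upper picture is the scene camera and the lower one the top camera. In the lower half, the hub is at about (322,450), the bronze washer at (160,458), the cap at (212,492) and the grey washer at (208,425), each standing clear. Next I refine the centres and look at the hexagon and the thread.

```bash
cat >> h.py <<'E'
def circ(P,z0,z1,c,r):
    m=(P[...,2]>z0)&(P[...,2]<z1)&(np.hypot(P[...,0]-c[0],P[...,1]-c[1])<r)
    (x,y),rad=cv2.minEnclosingCircle(P[m][:,:2].astype(np.float32))
    return np.round([x,y,rad,m.sum(),np.median(P[m][:,2])],4), np.round(P[m].mean(0),4)
def crop(n,im,c,s=60,k=5):
    p=ctrl.camera_params(n);T=np.array(p["pose"]);K=np.array(p["mtx"])
    q=(np.array(c)-T[:3,3])@T[:3,:3];x,y=q[0]/q[2],q[1]/q[2];f=1+p["k1"]*(x*x+y*y)
    u,v=int(K[0,0]*x*f+K[0,2]),int(K[1,1]*y*f+K[1,2])
    a=im[max(v-s//2,0):v+s//2,max(u-s//2,0):u+s//2];print(n,c,'px',u,v)
    return cv2.resize(a,(s*k,s*k),interpolation=cv2.INTER_CUBIC)
E
python3 - <<'E'
from h import *
out=[]
for n in("top","scene"):
    im=cv2.imread(n+'.png')[...,::-1];P=cloud(n,np.load(n+'.npy'))
    print(n,'bronze',*circ(P,.004,.02,(.538,.404),.045),'grey',*circ(P,.004,.02,(.645,.262),.05))
    print('cap',*circ(P,.045,.07,(.434,.242),.045),'body',*circ(P,.02,.07,(.434,.242),.045))
    print('spindle',*circ(P,.045,.075,(.563,-.09),.035),'boss',*circ(P,.024,.04,(.563,-.09),.045),'base',*circ(P,.008,.07,(.563,-.09),.075))
    out.append(np.hstack([crop(n,im,(.434,.242,.04),56,7),crop(n,im,(.563,-.09,.05),56,7)]))
save('b.png',cv2.resize(np.vstack(out),(600,600)))
E
```

```text
top bronze [5.386e-01 4.043e-01 4.390e-02 3.670e+02 8.900e-03] [0.5367 0.4028 0.0088] grey [6.443e-01 2.631e-01 4.890e-02 4.650e+02 9.700e-03] [0.6397 0.2603 0.0095]
cap [4.334e-01 2.402e-01 1.960e-02 2.370e+02 5.470e-02] [0.4332 0.2398 0.0547] body [4.331e-01 2.402e-01 2.720e-02 4.960e+02 3.360e-02] [0.4322 0.239  0.042 ]
spindle [ 5.628e-01 -9.260e-02  1.520e-02  1.420e+02  5.920e-02] [ 0.5619 -0.0913  0.0587] boss [ 5.58e-01 -9.24e-02  3.86e-02  6.09e+02  3.34e-02] [ 0.56   -0.0889  0.0333] base [ 5.627e-01 -9.160e-02  6.930e-02  1.865e+03  1.810e-02] [ 0.5598 -0.0872  0.0239]
top (0.434, 0.242, 0.04) px 281 256
top (0.563, -0.09, 0.05) px 434 197
scene bronze [5.368e-01 4.030e-01 3.190e-02 1.340e+02 6.300e-03] [0.5362 0.4027 0.0065] grey [6.402e-01 2.581e-01 3.500e-02 1.850e+02 7.000e-03] [0.6384 0.257  0.0069]
cap [4.332e-01 2.390e-01 1.930e-02 1.310e+02 5.180e-02] [0.4318 0.2352 0.0509] body [4.326e-01 2.370e-01 2.670e-02 3.690e+02 3.540e-02] [0.4293 0.2298 0.0377]
spindle [ 5.632e-01 -9.290e-02  1.620e-02  1.520e+02  5.600e-02] [ 0.5593 -0.0952  0.0559] boss [ 5.603e-01 -9.140e-02  3.570e-02  6.280e+02  3.210e-02] [ 0.5548 -0.0996  0.0316] base [ 5.629e-01 -9.310e-02  6.800e-02  1.941e+03  1.890e-02] [ 0.5508 -0.1048  0.023 ]
scene (0.434, 0.242, 0.04) px 271 209
scene (0.563, -0.09, 0.05) px 408 266
```

View pics/b.png

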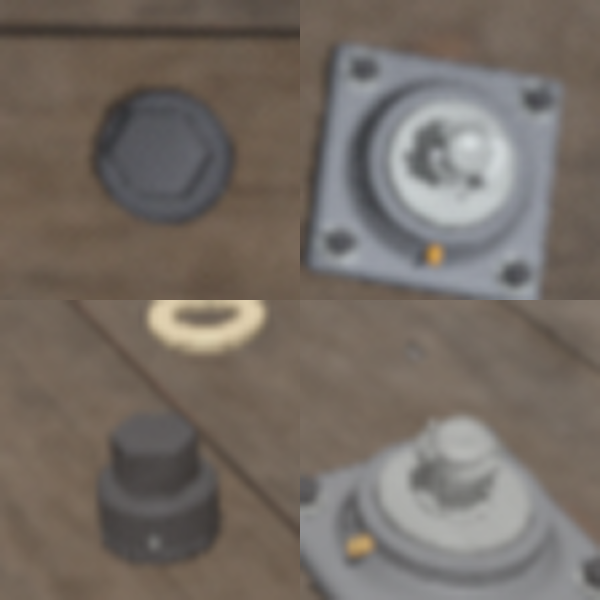

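The cap's hexagon shows two flats facing about world ±x, with vertices at (105,152) and (212,152) in the crop. Its pin mark at (153,542) in the scene crop faces about -120°. The hub centre agrees in both cameras at (0.563, -0.0925). I start the transit.

```bash
cat >> h.py <<'E'
def go(pos,ydir):  # needed shift/turn in inch units; ydir = wanted heading of tool y, deg
    s=ctrl.sense();r=R.from_quat(s["ee_rot"]).as_matrix()
    a=np.radians(ydir);Rt=np.array([[-np.sin(a),np.cos(a),0],[np.cos(a),np.sin(a),0],[0,0,-1]]).T
    y=np.array([np.cos(a),np.sin(a),0]);z=np.array([0,0,-1.]);Rt=np.stack([np.cross(y,z),y,z],1)
    print('shift',np.round(r.T@(np.array(pos)-s["ee_pos"])/.4,4).tolist(),'turn',np.round(R.from_matrix(r.T@Rt).as_rotvec()/2/np.pi,4).tolist())
E
python3 -m inch '[[[0.97,-0.77,0.07],[0,0,-0.189],1],[[0.97,-0.77,0.07],[0,0,-0.189],1],[[0.97,-0.77,0.07],[0,0,-0.189],1],[[0.97,-0.77,0.07],[0,0,-0.189],1],[[0.97,-0.77,0.07],[0,0,-0.189],1],[[0.97,-0.77,0.07],[0,0,-0.189],1],[[0.97,-0.77,0.07],[0,0,-0.189],1],[[0.97,-0.77,0.07],[0,0,-0.189],1],[[0.97,-0.77,0.07],[0,0,-0.189],1],[[0.97,-0.77,0.07],[0,0,-0.189],1],[[0.97,-0.77,0.07],[0,0,-0.189],1]]'
python3 - <<'E'
from h import *
print(np.round(ctrl.sense()["joints"],2));go((.537,.2,.2),0)
c=np.array([.563,-.0925])
for n in("top","scene"):
    P=cloud(n,np.load(n+'.npy')).reshape(-1,3);d=P[:,:2]-c;r=np.hypot(*d.T);a=np.degrees(np.arctan2(d[:,1],d[:,0]))%360
    m=(r<.018)&(r>.0118)&(P[:,2]>.037)
    print(n,[(int(x),round(1e3*y),round(1e3*z)) for x,y,z in sorted(zip(a[m],r[m],P[m,2]))])
E
```

```text
clock: 1.6
ee_pos: [0.481, -0.1416, 0.2036]
ee_rot: [0.703, 0.711, 0.002, -0.0]
ft_force: [-0.1, -1.1, -0.5]
grip_width: 0.0852
gripper_force: 0.0
[ 0.64  0.16 -0.46  1.73  0.07  1.27  0.17]
shift [0.8524, 0.1488, 0.0115] turn [0.0003, -0.0004, 0.0017]
top [(0, 13, 54), (12, 13, 56), (15, 17, 38), (22, 14, 57), (25, 12, 56), (30, 15, 57), (39, 13, 59), (46, 15, 59), (51, 13, 58), (54, 15, 56), (61, 12, 59), (64, 18, 37), (69, 15, 38), (92, 13, 57), (92, 15, 58), (94, 15, 48), (97, 14, 52), (107, 15, 54), (109, 12, 52), (114, 15, 52), (119, 15, 57), (123, 15, 38), (123, 12, 55), (126, 15, 54), (129, 17, 39), (131, 14, 55), (135, 14, 37), (137, 13, 58), (137, 15, 54), (140, 16, 38), (141, 13, 39), (142, 15, 58), (150, 14, 58), (156, 15, 55), (159, 12, 58), (163, 14, 56), (163, 13, 38), (167, 12, 59), (171, 14, 56), (174, 13, 37), (190, 17, 37), (193, 13, 39), (195, 18, 39), (206, 12, 54), (206, 14, 51), (209, 13, 58), (212, 13, 41), (214, 15, 51), (222, 15, 54), (230, 13, 53), (236, 15, 53), (237, 12, 54), (241, 14, 55), (248, 13, 57), (254, 15, 54), (258, 14, 58), (259, 12, 55), (269,
[... 183 characters left out ...]
, 14, 53), (108, 15, 52), (125, 12, 54), (127, 14, 54), (141, 15, 52), (142, 14, 55), (151, 12, 56), (155, 14, 55), (158, 14, 53), (165, 13, 57), (169, 14, 55), (176, 15, 55), (206, 12, 55), (210, 15, 55), (211, 13, 49), (211, 15, 53), (213, 13, 44), (214, 16, 49), (217, 12, 51), (219, 14, 50), (225, 14, 54), (226, 16, 52), (232, 16, 53), (233, 13, 53), (240, 14, 54), (240, 15, 52), (241, 13, 55), (248, 14, 53), (249, 13, 55), (249, 14, 51), (258, 13, 52), (260, 12, 54), (260, 13, 50), (261, 15, 56), (264, 14, 53), (270, 12, 57), (272, 12, 55), (272, 14, 54), (279, 13, 55), (285, 14, 55), (286, 12, 56), (290, 13, 56), (328, 12, 56), (332, 13, 50), (333, 13, 52), (334, 14, 42), (358, 14, 52)]
```

The thread shows well in the cloud. Ridge low ends are at about 91° and upper ends at about 53° (mod 120), so the gap centre is near 71°.

```bash
python3 -m inch '[[[0.85,0.14,0.05],[0,0,0],1],[[0.85,0.14,0.05],[0,0,0],1],[[0.85,0.14,0.05],[0,0,0],1],[[0.85,0.14,0.05],[0,0,0],1],[[0.85,0.14,0.05],[0,0,0],1],[[0.85,0.14,0.05],[0,0,0],1],[[0.85,0.14,0.05],[0,0,0],1],[[0.85,0.14,0.05],[0,0,0],1]]' | head -2
python3 -c "
from h import *
go((.537,.4035,.06),0)"
```

```text
clock: 2.4
ee_pos: [0.5329, 0.1986, 0.1832]
shift [0.5109, 0.0151, 0.3101] turn [-0.0001, -0.0007, 0.0015]
```

```bash
python3 -m inch '[[[0.511,0.012,0.1],[0,0,0.001],1],[[0.511,0.012,0.2],[0,0,0.001],1],[[0.511,0.012,0.3],[0,0,0.001],1],[[0.511,0.012,0.36],[0,0,0.001],1],[[0.511,0.012,0.36],[0,0,0.001],1],[[0.511,0.012,0.36],[0,0,0.001],1],[[0.511,0.012,0.36],[0,0,0.001],1]]' | head -4
python3 -c "
from h import *
im,d=ctrl.capture('top');P=cloud('top',d)
save('c.png',crop('top',im,(.537,.4035,.02),100,6))
go((.537,.4035,-.003),0)"
```

```text
clock: 3.1
ee_pos: [0.5382, 0.3952, 0.0373]
ee_rot: [0.709, 0.705, -0.002, -0.0]
ft_force: [-0.1, -0.6, 0.0]
top (0.537, 0.4035, 0.02) px 211 209
shift [0.0226, -0.0073, 0.1059] turn [-0.0, 0.0001, -0.0011]
```

View pics/c.png

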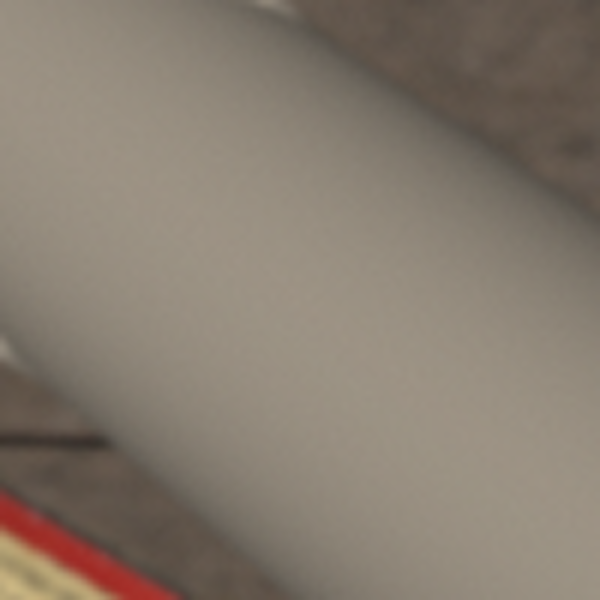

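The top view is blocked by the arm here. I make a correction and check before closing.

```bash
python3 -m inch '[[[0.022,-0.003,0.05],[0,0,0],1],[[0.022,-0.003,0.06],[0,0,0],1],[[0.022,-0.003,0.06],[0,0,0],1]]' | head -4
python3 -c "
from h import *
im,d=ctrl.capture('scene')
save('d.png',crop('scene',im,(.537,.4035,.02),120,5))
go((.537,.4035,-.003),0)"
```

```text
clock: 3.45
ee_pos: [0.5386, 0.4028, 0.0154]
ee_rot: [0.71, 0.704, -0.0, 0.0]
ft_force: [-0.2, -0.1, -0.5]
scene (0.537, 0.4035, 0.02) px 280 178
shift [0.001, -0.0047, 0.0472] turn [0.0001, 0.0001, -0.0012]
```

View pics/d.png

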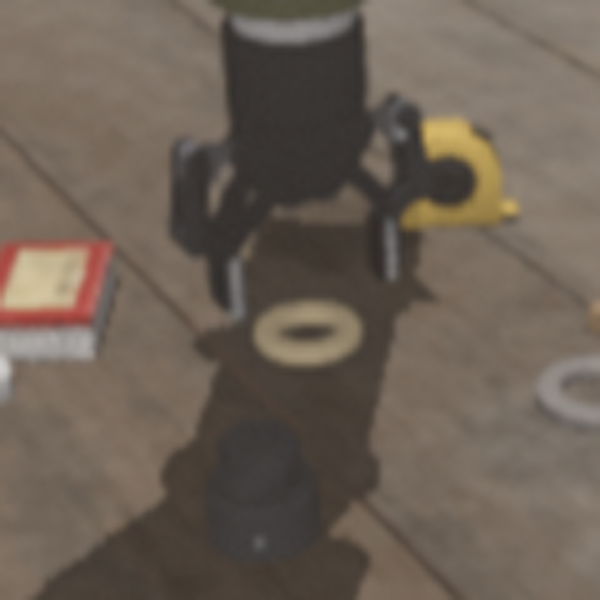

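The fingers straddle the washer, with tips at (235,315) and (390,275) and the washer at (308,330). I descend and close.

```bash
python3 -m inch '[[[0.001,-0.003,0.03],[0,0,0],1],[[0.001,-0.003,0.046],[0,0,0],1],[[0.001,-0.003,0.046],[0,0,0],0.5],[[0.001,-0.003,0.046],[0,0,0],-1],[[0.001,-0.003,0.046],[0,0,0],-1],[[0.001,-0.003,0.046],[0,0,0],-1],[[0.001,-0.003,0.046],[0,0,0],-1],[[0.001,-0.003,0.046],[0,0,0],-1]]'
```

```text
clock: 4.3
ee_pos: [0.5373, 0.4049, -0.0025]
ee_rot: [0.709, 0.705, 0.001, -0.0]
ft_force: [-0.3, -0.5, 5.5]
grip_width: 0.0561
gripper_force: 64.1
```

```bash
python3 -m inch '[[[0,0,-0.03],[0,0,0],-1],[[0,0,-0.1],[0,0,0],-1],[[0,0,-0.2],[0,0,0],-1],[[0,0,-0.3],[0,0,0],-1],[[0,0,-0.35],[0,0,0],-1],[[0,0,-0.35],[0,0,0],-1]]'
python3 -c "
from h import *
im,d=ctrl.capture('scene')
save('e.png',crop('scene',im,(.537,.4035,.13),80,7))
go((.537,.1,.14),0)"
```

```text
clock: 4.9
ee_pos: [0.5383, 0.406, 0.1418]
ee_rot: [0.71, 0.705, 0.003, 0.0]
ft_force: [-0.8, -0.5, -0.2]
grip_width: 0.0567
gripper_force: 63.9
scene (0.537, 0.4035, 0.13) px 278 142
shift [-0.7627, 0.0037, -0.004] turn [0.0004, -0.0003, -0.0011]
```

View pics/e.png

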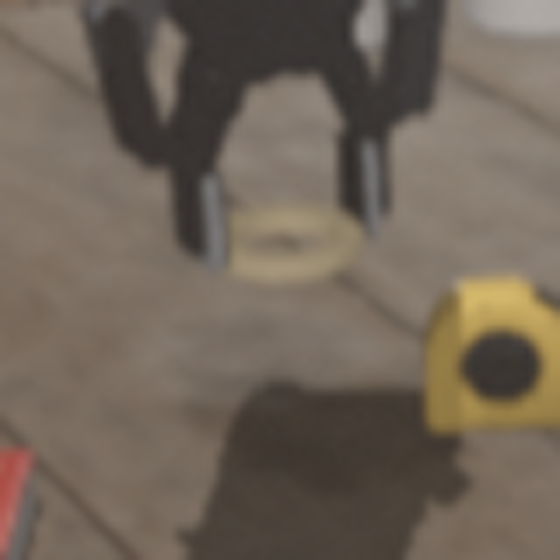

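The washer is held level right at the fingertips, at (290,245). I carry it to the hub.

```bash
python3 -m inch '[[[-0.76,0.03,0],[0,0,0],-1],[[-0.76,0.03,0],[0,0,0],-1],[[-0.76,0.03,0],[0,0,0],-1],[[-0.76,0.03,0],[0,0,0],-1],[[-0.76,0.03,0],[0,0,0],-1],[[-0.76,0.03,0],[0,0,0],-1],[[-0.76,0.03,0],[0,0,0],-1],[[-0.76,0.03,0],[0,0,0],-1]]' | head -3
python3 -c "
from h import *
go((.563,-.0925,.10),0)"
```

```text
clock: 5.75
ee_pos: [0.5464, 0.0974, 0.1354]
ee_rot: [0.711, 0.703, -0.001, -0.001]
shift [-0.4741, 0.0473, 0.0889] turn [-0.0004, 0.0002, -0.0018]
```

```bash
python3 -m inch '[[[-0.474,0.04,0],[0,0,-0.002],-1],[[-0.474,0.04,0],[0,0,-0.002],-1],[[-0.474,0.04,0],[0,0,-0.002],-1],[[-0.474,0.04,0.03],[0,0,-0.002],-1],[[-0.474,0.04,0.09],[0,0,-0.002],-1],[[-0.474,0.04,0.09],[0,0,-0.002],-1],[[-0.474,0.04,0.09],[0,0,-0.002],-1],[[-0.474,0.04,0.09],[0,0,-0.002],-1]]'
python3 - <<'E'
from h import *
im,d=ctrl.capture('scene');P=cloud('scene',d)
hsv=cv2.cvtColor(im,cv2.COLOR_RGB2HSV)
s=ctrl.sense();c=s["ee_pos"];print(np.round(c,4),s["ft_force"])
m=(np.hypot(P[...,0]-c[0],P[...,1]-c[1])<.045)&(abs(P[...,2]-c[2]-.006)<.014)
print(m.sum())
Q=np.c_[P[m],hsv[m]]
b=Q[(Q[:,3]>12)&(Q[:,3]<35)&(Q[:,4]>50)]
print(len(b),b[:,:3].mean(0),b[:,:3].min(0),b[:,:3].max(0))
top=b[b[:,2]>b[:,2].max()-.006];print('top circle',cv2.minEnclosingCircle(top[:,:2].astype(np.float32)))
print('all circle',cv2.minEnclosingCircle(b[:,:2].astype(np.float32)))
r=ctrl.landmark_of('scene','bronze_washer');print([(q["position"],q["p"]) for q in r[:2]])
r=ctrl.landmark_of('scene','thread');print([(q["position"],q["p"]) for q in r[:2]])
save('f.png',crop('scene',im,(.563,-.0925,.09),80,7))
E
```

```text
clock: 6.55
ee_pos: [0.5625, -0.0865, 0.1019]
ee_rot: [0.704, 0.711, 0.001, 0.0]
ft_force: [-0.4, -0.5, -1.1]
grip_width: 0.0566
gripper_force: 64.1
[ 0.5626 -0.087   0.1021] [ 0.31846058 -0.33174464 -1.71850926]
466
342 [ 0.56663216 -0.09594733  0.11001985] [ 0.53380477 -0.11759295  0.1033332 ] [ 0.59386874 -0.06197265  0.11554385]
top circle ((0.5614073276519775, -0.0881536528468132), 0.03043556585907936)
all circle ((0.5634785294532776, -0.09019998461008072), 0.03128353878855705)
[]
[([0.5609, -0.0898, 0.0594], 0.84)]
scene (0.563, -0.0925, 0.09) px 411 250
```

View pics/f.png

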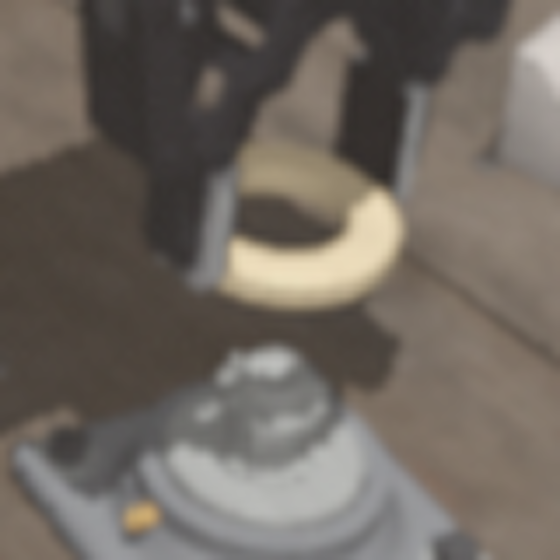

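The washer hangs above the spindle, with the ring centred at about (305,220) and the spindle top at (265,365). I lower it a bit, then fit washer and spindle in the same picture.

```bash
python3 -m inch '[[[-0.011,0,0.04],[0,0,0],-1],[[-0.011,0,0.067],[0,0,0],-1],[[-0.011,0,0.067],[0,0,0],-1],[[-0.011,0,0.067],[0,0,0],-1]]'
cat > w.py <<'E'
from h import *
from scipy.optimize import minimize
im,d=ctrl.capture('scene');P=cloud('scene',d)
hsv=cv2.cvtColor(im,cv2.COLOR_RGB2HSV)
c=ctrl.sense()["ee_pos"];print(np.round(c,4))
m=(np.hypot(P[...,0]-c[0],P[...,1]-c[1])<.04)&(abs(P[...,2]-c[2]-.006)<.014)&(hsv[...,0]>12)&(hsv[...,0]<35)&(hsv[...,1]>45)
b=P[m]
def cost(p):
    r=np.hypot(b[:,0]-p[0],b[:,1]-p[1]);return (np.maximum(r-.030,0)**2+np.maximum(.0178-r,0)**2).sum()*1e6
o=minimize(cost,c[:2],method='Nelder-Mead',options=dict(xatol=1e-5,fatol=1e-4));print('washer',o.x,o.fun,len(b),np.percentile(b[:,2],[2,50,98]))
E
python3 w.py
```

```text
clock: 7.1
ee_pos: [0.5617, -0.0932, 0.0742]
ee_rot: [0.705, 0.709, 0.0, -0.0]
ft_force: [0.0, 1.1, -0.6]
grip_width: 0.0564
gripper_force: 64.1
[ 0.562  -0.0933  0.0746]
washer [ 0.56080907 -0.09459362] 44.088213063440485 347 [0.07713743 0.0834468  0.08774572]
```

```bash
python3 -m inch '[[[0.003,0.003,0.0],[0,0,0],-1],[[0.003,0.003,0.02],[0,0,0],-1],[[0.003,0.003,0.035],[0,0,0],-1],[[0.003,0.003,0.045],[0,0,0],-1],[[0.003,0.003,0.052],[0,0,0],-1],[[0.003,0.003,0.052],[0,0,0],-1]]'
python3 -c "
from h import *
print(ctrl.sense()['ft_torque'])"
```

```text
clock: 7.75
ee_pos: [0.5626, -0.0924, 0.0527]
ee_rot: [0.705, 0.709, -0.0, -0.0]
ft_force: [-0.2, 0.0, -1.7]
grip_width: 0.0558
gripper_force: 64.1
[-0.04743158 -0.02166648 -0.03664056]
```

```bash
python3 -m inch '[[[0,0,0.006],[0,0,0],-1],[[0,0,0.012],[0,0,0],-1],[[0,0,0.018],[0,0,0],-1],[[0,0,0.018],[0,0,0],-1]]'
```

```text
clock: 8.15
ee_pos: [0.5627, -0.0925, 0.0457]
ee_rot: [0.705, 0.709, -0.0, -0.0]
ft_force: [-0.0, 0.2, -1.7]
grip_width: 0.0559
gripper_force: 64.1
```

```bash
python3 -m inch '[[[0,0,0.01],[0,0,0],-1],[[0,0,0.018],[0,0,0],-1],[[0,0,0.024],[0,0,0],-1],[[0,0,0.029],[0,0,0],-1],[[0,0,0.029],[0,0,0],-1]]'
```

```text
clock: 8.65
ee_pos: [0.5627, -0.0925, 0.0341]
ee_rot: [0.705, 0.709, -0.0, -0.0]
ft_force: [0.4, -0.3, -1.4]
grip_width: 0.0565
gripper_force: 64.1
```

```bash
python3 -m inch '[[[0,0,0.004],[0,0,0],-1],[[0,0,0.004],[0,0,0],0.4],[[0,0,0.004],[0,0,0],0.6],[[0,0,0.004],[0,0,0],1],[[0,0,0.004],[0,0,0],1],[[0,0,-0.05],[0,0,0],1],[[0,0,-0.15],[0,0,0],1],[[0,0,-0.27],[0,0,0],1],[[0,0,-0.27],[0,0,0],1]]'
python3 - <<'E'
from h import *
im,d=ctrl.capture('scene');P=cloud('scene',d)
save('g.png',crop('scene',im,(.563,-.0925,.05),70,7))
hsv=cv2.cvtColor(im,cv2.COLOR_RGB2HSV)
m=(np.hypot(P[...,0]-.563,P[...,1]+.0925)<.035)&(P[...,2]>.03)&(P[...,2]<.05)&(hsv[...,0]>12)&(hsv[...,0]<35)&(hsv[...,1]>45)
print(cv2.minEnclosingCircle(P[m][:,:2].astype(np.float32)),np.percentile(P[m][:,2],[5,50,95]))
go((.433,.24,.14),0)
E
```

```text
clock: 9.55
ee_pos: [0.567, -0.0923, 0.1497]
ee_rot: [0.705, 0.709, 0.003, 0.005]
ft_force: [0.2, 0.8, -0.1]
grip_width: 0.0857
gripper_force: 0.0
scene (0.563, -0.0925, 0.05) px 409 267
((0.5613661408424377, -0.09330771118402481), 0.03084438480436802) [0.03630989 0.041021   0.04265916]
shift [0.8332, -0.3263, 0.0126] turn [0.0012, 0.0002, 0.0009]
```

View pics/g.png

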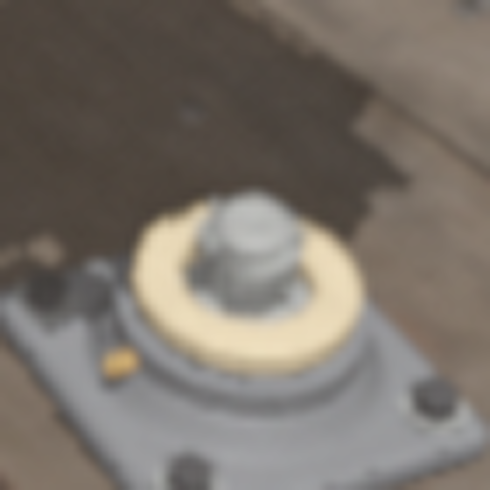

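The washer lies flat on the seat round the spindle, centred at (250,285), with its top at 41–42 mm as expected. Now the cap.

```bash
python3 -m inch '[[[0.833,-0.335,0.0],[0,0,0.001],1],[[0.833,-0.335,0.0],[0,0,0.001],1],[[0.833,-0.335,0.0],[0,0,0.001],1],[[0.833,-0.335,0.0],[0,0,0.001],1],[[0.833,-0.335,0.0],[0,0,0.001],1],[[0.833,-0.335,0.0],[0,0,0.001],1],[[0.833,-0.335,0.0],[0,0,0.001],1],[[0.833,-0.335,0.0],[0,0,0.001],1],[[0.833,-0.335,0.05],[0,0,0.001],1],[[0.833,-0.335,0.1],[0,0,0.001],1],[[0.833,-0.335,0.1],[0,0,0.001],1]]' |head -3
python3 - <<'E'
from h import *
go((.4333,.2397,.031),0)
E
```

```text
clock: 10.7
ee_pos: [0.4252, 0.2385, 0.0996]
ee_rot: [0.707, 0.707, -0.003, -0.001]
shift [0.0034, 0.0212, 0.1714] turn [-0.0008, 0.0003, -0.0]
```

```bash
python3 -m inch '[[[0.003,0.012,0.0],[0,0,0],1],[[0.003,0.012,0.03],[0,0,0],1],[[0.003,0.012,0.03],[0,0,0],1],[[0.003,0.012,0.03],[0,0,0],1]]' |head -3
python3 - <<'E'
from h import *
go((.4333,.2397,.031),0)
E
```

```text
clock: 11.1
ee_pos: [0.4318, 0.2411, 0.0905]
ee_rot: [0.707, 0.707, -0.0, -0.0]
shift [-0.0034, 0.0039, 0.1488] turn [-0.0, -0.0, -0.0001]
```

```bash
python3 -m inch '[[[-0.003,0.004,0.08],[0,0,0],1],[[-0.003,0.004,0.14],[0,0,0],1],[[-0.003,0.004,0.148],[0,0,0],1],[[-0.003,0.004,0.148],[0,0,0],0.4],[[-0.003,0.004,0.148],[0,0,0],0.1],[[-0.003,0.004,0.148],[0,0,0],-1],[[-0.003,0.004,0.148],[0,0,0],-1],[[-0.003,0.004,0.148],[0,0,0],-1],[[-0.003,0.004,0.148],[0,0,0],-1]]'
```

```text
clock: 12.0
ee_pos: [0.4342, 0.2404, 0.0328]
ee_rot: [0.707, 0.707, 0.001, 0.001]
ft_force: [-1.9, -1.1, 6.7]
grip_width: 0.0327
gripper_force: 60.4
```

```bash
python3 -m inch '[[[0,0,-0.03],[0,0,0],-1],[[0,0,-0.12],[0,0,0],-1],[[0,0,-0.24],[0,0,0],-1],[[0,0,-0.3],[0,0,0],-1],[[0,0,-0.3],[0,0,0],-1]]'
python3 - <<'E'
from h import *
print(ctrl.sense()["joints"].round(2))
go((.563,-.0925,.14),55)
E
```

```text
clock: 12.5
ee_pos: [0.4351, 0.2413, 0.1557]
ee_rot: [0.707, 0.707, 0.003, 0.001]
ft_force: [0.9, -0.6, -5.6]
grip_width: 0.0328
gripper_force: 61.3
[ 0.12  0.24 -0.79  1.8   0.19  1.17 -0.73]
shift [-0.8346, 0.3196, 0.0393] turn [0.0011, 0.0001, -0.1528]
```

```bash
python3 -m inch '[[[-0.835,0.32,0.03],[0,0,-0.153],-1],[[-0.835,0.32,0.03],[0,0,-0.153],-1],[[-0.835,0.32,0.03],[0,0,-0.153],-1],[[-0.835,0.32,0.03],[0,0,-0.153],-1],[[-0.835,0.32,0.03],[0,0,-0.153],-1],[[-0.835,0.32,0.03],[0,0,-0.153],-1],[[-0.835,0.32,0.03],[0,0,-0.153],-1],[[-0.835,0.32,0.03],[0,0,-0.153],-1],[[-0.835,0.32,0.03],[0,0,-0.153],-1],[[-0.835,0.32,0.03],[0,0,-0.153],-1],[[-0.835,0.32,0.03],[0,0,-0.153],-1]]' | head -4
python3 - <<'E'
from h import *
go((.563,-.0925,.105),55)
im,d=ctrl.capture('scene');P=cloud('scene',d)
save('i.png',crop('scene',im,(.563,-.0925,.09),90,6))
E
```

```text
clock: 13.6
ee_pos: [0.5604, -0.0926, 0.1385]
ee_rot: [0.299, 0.954, 0.0, -0.001]
ft_force: [-0.2, 0.2, -4.5]
shift [-0.0054, 0.0039, 0.0837] turn [0.0, -0.0003, 0.0004]
scene (0.563, -0.0925, 0.09) px 411 250
```

View pics/i.png

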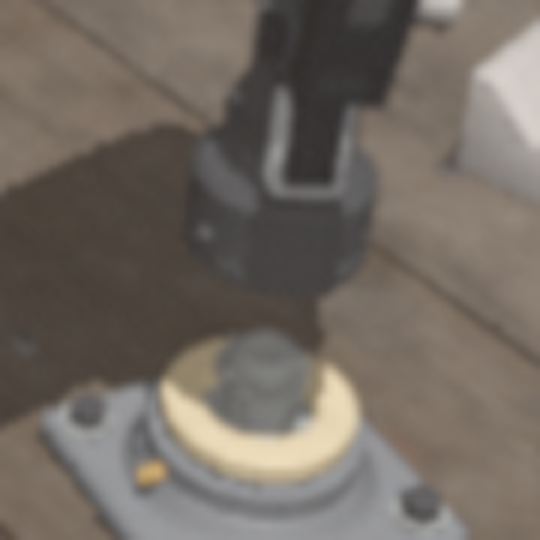

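The cap hangs over the spindle, with the pin mark at (205,232), which gives a pin at about 170°, as expected. I go to low hover and compare centres.

```bash
python3 -m inch '[[[-0.005,0.004,0.04],[0,0,0],-1],[[-0.005,0.004,0.08],[0,0,0],-1],[[-0.005,0.004,0.085],[0,0,0],-1],[[-0.005,0.004,0.085],[0,0,0],-1]]' | head -4
python3 - <<'E'
from h import *
from scipy.optimize import least_squares
im,d=ctrl.capture('scene');P=cloud('scene',d);c=ctrl.sense()["ee_pos"];print(c.round(4))
zu=c[2]-.0328
r=np.hypot(P[...,0]-c[0],P[...,1]-c[1])
def fit(m,rad):
    b=P[m];o=least_squares(lambda p:np.hypot(b[:,0]-p[0],b[:,1]-p[1])-rad,c[:2],loss='soft_l1',f_scale=.0007);return o.x.round(4),len(b)
print('cap',fit((r<.036)&(r>.02)&(P[...,2]>zu+.004)&(P[...,2]<zu+.026),.027))
print('boss',fit((r<.04)&(r>.028)&(P[...,2]>.016)&(P[...,2]<.028),.034))
E
```

```text
clock: 14.05
ee_pos: [0.5629, -0.0936, 0.1039]
ee_rot: [0.3, 0.954, -0.0, -0.001]
ft_force: [-0.8, -0.2, -4.3]
[ 0.5635 -0.0937  0.1048]
cap (array([ 0.5615, -0.0937]), 293)
boss (array([ 0.5628, -0.0922]), 235)
```

```bash
python3 -m inch '[[[0.0005,0.0033,0.0],[0,0,0],-1],[[0.0005,0.0033,0.01],[0,0,0],-1],[[0.0005,0.0033,0.02],[0,0,0],-1],[[0.0005,0.0033,0.03],[0,0,0],-1],[[0.0005,0.0033,0.038],[0,0,0],-1],[[0.0005,0.0033,0.038],[0,0,0],-1]]'
```

```text
clock: 14.7
ee_pos: [0.564, -0.0928, 0.0894]
ee_rot: [0.3, 0.954, -0.0, -0.001]
ft_force: [0.4, -0.1, -4.6]
grip_width: 0.0325
gripper_force: 61.0
```

```bash
python3 -m inch '[[[0,-0.001,0.004],[0,0,0],-1],[[0,-0.001,0.008],[0,0,0],-1],[[0,-0.001,0.011],[0,0,0],-1],[[0,-0.001,0.011],[0,0,0],-1]]'
```

```text
clock: 15.1
ee_pos: [0.5644, -0.0928, 0.0857]
ee_rot: [0.3, 0.954, 0.0, 0.0]
ft_force: [0.9, 0.8, -4.9]
grip_width: 0.033
gripper_force: 61.2
```

```bash
python3 -m inch '[[[0,-0.002,0.002],[0,0,0],-1],[[0,-0.002,0.004],[0,0,0],-1],[[0,-0.002,0.004],[0,0,0],-1]]'
python3 -m inch '[[[0,0,0.002],[0,0,0],-1],[[0,0,0.004],[0,0,0],-1],[[0,0,0.004],[0,0,0],-1]]'
```

```text
clock: 15.4
ee_pos: [0.5643, -0.0931, 0.0845]
ee_rot: [0.3, 0.954, 0.001, 0.001]
ft_force: [3.1, 3.3, -4.0]
grip_width: 0.0328
gripper_force: 61.3
clock: 15.7
ee_pos: [0.5644, -0.0931, 0.0832]
ee_rot: [0.3, 0.954, 0.0, 0.001]
ft_force: [2.2, 4.6, 2.8]
grip_width: 0.0327
gripper_force: 62.0
```

Contact is felt at underside ≈50.5 mm, about 7 N. I turn backward in small steps, easing the lateral load.

```bash
python3 -m inch '[[[0,0.0018,0],[0,0,-0.004],-1],[[0,0.0018,0],[0,0,-0.008],-1],[[0,0.0018,0],[0,0,-0.011],-1],[[0,0.0018,0],[0,0,-0.011],-1]]'
python3 -c "
from h import *
print(ctrl.sense()['ft_torque'].round(2))"
```

```text
clock: 16.1
ee_pos: [0.5649, -0.0933, 0.083]
ee_rot: [0.266, 0.964, 0.0, 0.001]
ft_force: [4.8, 3.0, 3.4]
grip_width: 0.033
gripper_force: 61.9
[ 0.87 -1.05 -0.05]
```

```bash
python3 -m inch '[[[-0.0008,0.0015,0],[0,0,-0.004],-1],[[-0.0008,0.0015,0],[0,0,-0.008],-1],[[-0.0008,0.0015,0],[0,0,-0.011],-1],[[-0.0008,0.0015,0],[0,0,-0.011],-1]]'
python3 -c "
from h import *
print(ctrl.sense()['ft_torque'].round(2))"
```

```text
clock: 16.5
ee_pos: [0.5644, -0.0927, 0.0821]
ee_rot: [0.233, 0.973, 0.0, -0.0]
ft_force: [3.1, 2.5, -1.5]
grip_width: 0.0325
gripper_force: 61.5
[ 0.72 -1.04 -0.03]
```

Force is falling off at heading ≈63°, which is the edge of the gap. Four degrees more, then lower gently.

```bash
python3 -m inch '[[[-0.0005,0.0008,0],[0,0,-0.006],-1],[[-0.0005,0.0008,0],[0,0,-0.012],-1],[[-0.0005,0.0008,0],[0,0,-0.012],-1],[[-0.0005,0.0008,0.002],[0,0,-0.012],-1],[[-0.0005,0.0008,0.004],[0,0,-0.012],-1],[[-0.0005,0.0008,0.004],[0,0,-0.012],-1]]'
python3 -c "
from h import *
print(ctrl.sense()['ft_torque'].round(2))"
```

```text
clock: 17.1
ee_pos: [0.5644, -0.0925, 0.0804]
ee_rot: [0.197, 0.98, -0.0, -0.001]
ft_force: [1.7, 2.9, -4.1]
grip_width: 0.033
gripper_force: 61.2
[ 0.76 -0.36  0.03]
```

```bash
python3 -m inch '[[[0.0005,0.001,0.003],[0,0,-0.002],-1],[[0.0005,0.001,0.006],[0,0,-0.004],-1],[[0.0005,0.001,0.006],[0,0,-0.004],-1]]'
python3 -m inch '[[[0,0,0.003],[0,0,0],-1],[[0,0,0.006],[0,0,0],-1],[[0,0,0.006],[0,0,0],-1]]'
```

```text
clock: 17.4
ee_pos: [0.5646, -0.0925, 0.0781]
ee_rot: [0.184, 0.983, -0.0, -0.0]
ft_force: [0.6, 2.4, -5.2]
grip_width: 0.0328
gripper_force: 61.1
clock: 17.7
ee_pos: [0.5647, -0.0925, 0.0758]
ee_rot: [0.185, 0.983, -0.0, -0.0]
ft_force: [0.6, 0.7, -5.0]
grip_width: 0.0324
gripper_force: 61.1
```

It dropped cleanly past the ridges with no force. I seat it on the washer, then screw forward (clockwise, tool +z) while following down.

```bash
python3 -m inch '[[[0,0,0.002],[0,0,0],-1],[[0,0,0.004],[0,0,0],-1],[[0,0,0.004],[0,0,0.008],-1],[[0,0,0.004],[0,0,0.017],-1],[[0,0,0.004],[0,0,0.025],-1],[[0,0,0.004],[0,0,0.025],-1]]'
python3 -c "
from h import *
print(ctrl.sense()['ft_torque'].round(2))"
```

```text
clock: 18.3
ee_pos: [0.5653, -0.0923, 0.075]
ee_rot: [0.261, 0.965, -0.0, 0.0]
ft_force: [-0.1, 0.3, 0.7]
grip_width: 0.033
gripper_force: 61.7
[ 0.12  0.1  -0.04]
```

```bash
python3 -m inch '[[[0,0,0.0005],[0,0,0.008],-1],[[0,0,0.001],[0,0,0.017],-1],[[0,0,0.0015],[0,0,0.025],-1],[[0,0,0.002],[0,0,0.033],-1],[[0,0,0.002],[0,0,0.033],-1]]'
python3 -c "
from h import *
print(ctrl.sense()['ft_torque'].round(2))"
```

```text
clock: 18.8
ee_pos: [0.5657, -0.0923, 0.0745]
ee_rot: [0.359, 0.933, 0.0, 0.001]
ft_force: [-0.2, 0.1, 2.7]
grip_width: 0.0327
gripper_force: 62.0
[ 0.04  0.   -0.06]
```

```bash
python3 -m inch '[[[0,0,0.0005],[0,0,0.008],-1],[[0,0,0.001],[0,0,0.017],-1],[[0,0,0.0015],[0,0,0.025],-1],[[0,0,0.002],[0,0,0.033],-1],[[0,0,0.002],[0,0,0.033],-1]]'
python3 -c "
from h import *
print(ctrl.sense()['ft_torque'].round(2))"
```

```text
clock: 19.3
ee_pos: [0.5657, -0.0923, 0.0737]
ee_rot: [0.454, 0.891, 0.0, 0.001]
ft_force: [-0.7, 0.1, 4.9]
grip_width: 0.0324
gripper_force: 62.3
[ 0.03  0.09 -0.07]
```

```bash
python3 -m inch '[[[0,0,0.0005],[0,0,0.008],-1],[[0,0,0.001],[0,0,0.017],-1],[[0,0,0.0015],[0,0,0.025],-1],[[0,0,0.002],[0,0,0.033],-1],[[0,0,0.002],[0,0,0.033],-1]]'
python3 -c "
from h import *
print(ctrl.sense()['ft_torque'].round(2))"
```

```text
clock: 19.8
ee_pos: [0.5656, -0.0923, 0.073]
ee_rot: [0.543, 0.84, 0.0, 0.001]
ft_force: [-1.3, 0.3, 5.8]
grip_width: 0.0328
gripper_force: 62.5
[ 0.08  0.24 -0.05]
```

```bash
python3 -m inch '[[[0,0,0.0005],[0,0,0.008],-1],[[0,0,0.001],[0,0,0.016],-1],[[0,0,0.0015],[0,0,0.022],-1],[[0,0,0.0015],[0,0,0.028],-1],[[0,0,0.0015],[0,0,0.028],-1]]'
python3 -c "
from h import *
print(ctrl.sense()['ft_torque'].round(2))"
```

```text
clock: 20.3
ee_pos: [0.5657, -0.0922, 0.0725]
ee_rot: [0.615, 0.789, 0.0, 0.001]
ft_force: [-1.3, 0.2, 8.3]
grip_width: 0.0329
gripper_force: 62.6
[0.05 0.29 0.09]
```

```bash
python3 -m inch '[[[0,0,0.0004],[0,0,0.006],-1],[[0,0,0.0008],[0,0,0.012],-1],[[0,0,0.001],[0,0,0.018],-1],[[0,0,0.001],[0,0,0.018],-1]]'
python3 -c "
from h import *
print(ctrl.sense()['ft_torque'].round(2))"
```

```text
clock: 20.7
ee_pos: [0.5658, -0.0922, 0.0722]
ee_rot: [0.658, 0.753, 0.0, 0.001]
ft_force: [-1.4, -0.8, 8.1]
grip_width: 0.0327
gripper_force: 62.7
[0.05 0.35 0.07]
```

```bash
python3 -m inch '[[[0,0,0.0003],[0,0,0.006],-1],[[0,0,0.0006],[0,0,0.012],-1],[[0,0,0.0008],[0,0,0.016],-1],[[0,0,0.0008],[0,0,0.016],-1]]'
python3 -c "
from h import *
print(ctrl.sense()['ft_torque'].round(2))"
```

```text
clock: 21.1
ee_pos: [0.5658, -0.0923, 0.0719]
ee_rot: [0.695, 0.719, 0.0, 0.001]
ft_force: [-0.8, -0.7, 7.1]
grip_width: 0.0325
gripper_force: 62.7
[-0.03  0.33  0.11]
```

```bash
python3 -m inch '[[[0,0,0.0003],[0,0,0.005],-1],[[0,0,0.0005],[0,0,0.01],-1],[[0,0,0.0005],[0,0,0.012],-1],[[0,0,0.0005],[0,0,0.012],-1]]'
python3 -c "
from h import *
print(ctrl.sense()['ft_torque'].round(2))"
python3 -m inch '[[[0,0,0.0003],[0,0,0.005],-1],[[0,0,0.0005],[0,0,0.01],-1],[[0,0,0.0005],[0,0,0.01],-1]]'
python3 -c "
from h import *
print(ctrl.sense()['ft_torque'].round(2))"
```

```text
clock: 21.5
ee_pos: [0.5657, -0.0924, 0.0718]
ee_rot: [0.722, 0.692, 0.0, 0.001]
ft_force: [-2.1, -0.3, 9.6]
grip_width: 0.0329
gripper_force: 62.9
[-0.12  0.47  0.18]
clock: 21.8
ee_pos: [0.5655, -0.0925, 0.0718]
ee_rot: [0.743, 0.669, 0.0, 0.001]
ft_force: [-4.7, -1.0, 12.8]
grip_width: 0.033
gripper_force: 63.2
[-0.11  0.96  0.16]
```

```bash
python3 -m inch '[[[0,0.0005,0],[0,0,0.003],-1],[[0,0.0005,0],[0,0,0.006],-1],[[0,0.0005,0],[0,0,0.006],-1]]'
python3 -c "
from h import *
print(ctrl.sense()['ft_torque'].round(2))"
python3 -m inch '[[[0,0,0],[0,0,0.003],-1],[[0,0,0],[0,0,0.006],-1],[[0,0,0],[0,0,0.006],-1]]'
python3 -c "
from h import *
print(ctrl.sense()['ft_torque'].round(2))"
```

```text
clock: 22.1
ee_pos: [0.5653, -0.0926, 0.0718]
ee_rot: [0.755, 0.655, -0.0, 0.001]
ft_force: [-6.6, -0.7, 14.8]
grip_width: 0.0326
gripper_force: 63.5
[-0.14  1.32  0.25]
clock: 22.4
ee_pos: [0.5649, -0.0927, 0.0717]
ee_rot: [0.768, 0.641, -0.001, 0.0]
ft_force: [-8.3, -0.8, 14.5]
grip_width: 0.0328
gripper_force: 63.7
[-0.16  1.63  0.34]
```

Lateral load is building in x, so I relieve it by moving about 1.5 mm towards -x before the final snug.

```bash
python3 -m inch '[[[0,-0.002,0],[0,0,0],-1],[[0,-0.0035,0],[0,0,0],-1],[[0,-0.0035,0],[0,0,0],-1]]'
python3 -c "
from h import *
print(ctrl.sense()['ft_torque'].round(2))"
python3 -m inch '[[[0,-0.001,0],[0,0,0.003],-1],[[0,-0.001,0],[0,0,0.006],-1],[[0,-0.001,0],[0,0,0.006],-1]]'
python3 -c "
from h import *
print(ctrl.sense()['ft_torque'].round(2))"
```

```text
clock: 22.7
ee_pos: [0.5648, -0.0927, 0.0718]
ee_rot: [0.768, 0.641, 0.0, 0.001]
ft_force: [-2.0, -2.2, 8.9]
grip_width: 0.0328
gripper_force: 62.9
[-0.36  0.28  0.3 ]
clock: 23.0
ee_pos: [0.5643, -0.0927, 0.0718]
ee_rot: [0.78, 0.626, 0.0, 0.001]
ft_force: [-2.7, -1.8, 10.1]
grip_width: 0.033
gripper_force: 63.0
[-0.42  0.43  0.36]
```

```bash
python3 -m inch '[[[0,-0.001,0],[0,0,0.003],-1],[[0,-0.001,0],[0,0,0.006],-1],[[0,-0.001,0],[0,0,0.006],-1]]'
python3 -c "
from h import *
print(ctrl.sense()['ft_torque'].round(2))"
```

```text
clock: 23.3
ee_pos: [0.564, -0.0926, 0.0718]
ee_rot: [0.791, 0.612, 0.0, 0.001]
ft_force: [-2.1, -2.0, 9.5]
grip_width: 0.0331
gripper_force: 63.0
[-0.47  0.35  0.57]
```

```bash
python3 -m inch '[[[0,0,0],[0,0,0.003],-1],[[0,0,0],[0,0,0.005],-1],[[0,0,0],[0,0,0.005],-1]]'
python3 -c "
from h import *
print(ctrl.sense()['ft_torque'].round(2))"
```

```text
clock: 23.6
ee_pos: [0.5639, -0.0925, 0.0718]
ee_rot: [0.8, 0.599, 0.0, 0.001]
ft_force: [-2.5, -1.7, 9.5]
grip_width: 0.0325
gripper_force: 63.2
[-0.45  0.5   0.95]
```

The torque has climbed steeply (0.36→0.57→0.95 N·m) while z stands still at the 39 mm level. The cap is snug, so I release and look.

```bash
python3 -m inch '[[[0,0,0],[0,0,0],0.4],[[0,0,0],[0,0,0],0.6],[[0,0,0],[0,0,0],0.6],[[0,0,-0.05],[0,0,0],0.6],[[0,0,-0.15],[0,0,0],0.6],[[0,0,-0.25],[0,0,0],0.6],[[0,0,-0.35],[0,0,0],0.6],[[0,0,-0.35],[0,0,0],0.6]]'
python3 - <<'E'
from h import *
im,d=ctrl.capture('scene');P=cloud('scene',d)
save('j.png',crop('scene',im,(.563,-.0925,.05),80,7))
r=np.hypot(P[...,0]-.563,P[...,1]+.0925);z=P[...,2]
hx=z[(r<.013)&(z>.08)&(z<.11)];sh=z[(r>.019)&(r<.025)&(z>.06)&(z<.08)];ba=z[(r>.04)&(r<.05)&(z>.004)&(z<.02)]
print('hex top',np.median(hx),len(hx),'shoulder',np.median(sh),len(sh),'base',np.median(ba))
E
```

```text
clock: 24.4
ee_pos: [0.566, -0.0916, 0.2166]
ee_rot: [0.801, 0.598, 0.003, 0.003]
ft_force: [0.6, 0.6, 0.3]
grip_width: 0.0686
gripper_force: 0.0
scene (0.563, -0.0925, 0.05) px 409 267
hex top 0.09214485874481407 100 shoulder 0.0680371545248265 125 base 0.011292128462062512
```

View pics/j.png

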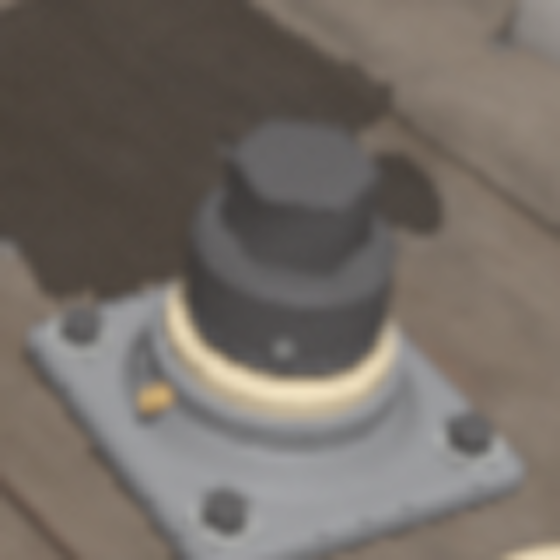

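The cap sits level on the flush washer. The hexagon top is at 92 mm and the shoulder at 68 mm, matching an underside at about 39 mm. The pin mark is at (283,347), the cap stays put, and the gripper is clear.

```bash
python3 -c "
from cell import ctrl
print(ctrl.hand_in())"
```

```text
the job is handed in; nothing more can be done
None
```

The swivel hub is closed up and handed in at about 24 s: washer on the seat, cap dropped off the thread start and screwed to about 39 mm, snug at roughly 0.95 N·m and staying put; the hand-in gave no verdict.

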